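# Click the radio dial round to its station

## Task

Set the radio to the station marked by the black bar: lay your fingertips on the big round dial and turn it by friction, clockwise seen from above, until its white pointer line clicks into place at the bar. Only touch the dial - lift nothing, leave the radio where it stands and do not disturb the cup, the honey jar or the sugar tub - and take the hand away at the end.

Things in the scene. Friction and masses are not known exactly. Their poses are not given: they have to be found in the camera images.
- radio: flat cream-white worktop radio, loose on rubber feet, 1.6 to 2.3 kg, case 150 (x) x 210 (y) x 55 mm high, a dial on top, a slotted loudspeaker beside it at the -y end. Origin: centre of the underside; z up, x from front edge to back edge. The dial's axis is vertical, at x = 0, y = +25 mm in this frame.
- dial (a joint): dial angle in rad, growing clockwise seen from above; 0 = white line at the black bar (wanted). Stops at -2.25 and +1.2. A sprung detent clicks at every 0.524 rad (30 degrees); let go within 0.2 rad of a click, it snaps home. It starts one to three clicks anticlockwise of the bar (about -0.52, -1.05 or -1.57). Turning takes up to about 0.06 N m: a few newtons of fingertip pressure.
- dial_centre (a point): centre of the dial's flat, level top face, on its axis, 77 mm above the worktop (which lies at z = -0.006 here). The dial is a black disc 104 mm across (too wide to pinch), 22 mm tall, with a finely knurled rim; on its top a white line 22 mm long near the rim and a thin silver disc in the middle, both flush. The frame turns with the dial: x points to the white line, z up.
- dial_pointer (a point): outer end of the white pointer line on the dial's top face, 50 mm from the axis
- station_bar (a point): centre of the black bar (13 x 6 mm, flush) on top of the case just outside the dial, on the radio's front (-x) side, towards the robot, 63.5 mm from the dial's axis, 55 mm above the worktop. The other six stations are small round dots 30 degrees apart round the dial, four anticlockwise and two clockwise of the bar.
- cup: small flowered espresso cup, 53 x 74 x 54 mm, loose bystander; origin under it
- honey: round honey jar with a black lid, 63 mm across, 94 mm tall, loose bystander; origin under it
- sugar: small round food tub with a foil lid, called the sugar tub, 72 mm across, 71 mm tall, loose bystander; origin under it. Left of it (not in the state) a fixed saucepan with a spoon in it, x 0.48 to 0.70, y -0.06 to 0.20, up to 0.165 m high, stands on the hob; swing the arm round in front of it, not through it or the wall cabinets

How it is judged:
On the way:
1. the fingers press on the radio's dial (contact force between the fingers and radio above 0.5 N), for 0.1 s.
At the end, for the whole second after the job is handed in: the dial rests in the detent at the black bar (within 0.1 rad), the radio standing flat within 25 mm of where it stood, at rest (value of joint dial between -0.1 and 0.1 rad and velocity of joint dial between -0.05 and 0.05 rad/s and distance of radio from where it was at the start of the episode below 0.025 m and linear speed of radio below 0.02 m/s and angle between radio's own z axis and vertical below 0.05 rad); the robot touches nothing.
It fails at once if the radio is lifted, tipped or shoved along (15 mm up, 0.15 rad, or 40 mm) (height (world z) of radio above 0.015 m or angle between radio's own z axis and vertical above 0.15 rad or distance of radio from where it was at the start of the episode above 0.04 m).
It fails at once if the cup, honey jar or sugar tub is moved by more than 20 mm or tipped (distance of any of cup, honey, sugar from where it was at the start of the episode above 0.02 m or angle between any of cup, honey, sugar's own z axis and vertical above 0.3 rad).
It also fails if it takes over 48 s, if anything falls off the work surface, if the arm or the gripper's body presses on something with over 40 N, if the wrist force passes 120 N, or if a joint passes its speed limit or range.

## Robot

A 7-joint arm with a two-finger parallel gripper is mounted at the origin on a cart in front of the work surface, level with it; the furniture and walls round the work are solid. World frame = base frame: x ahead of the robot, y to its left, z up, the work surface at z = 0. Lengths are in m, angles in rad, forces in N, time in s.
With the tool pointing down it reaches from about 0.4 to 0.875 m from the base axis. Payload 6.5 kg.
Tool frame: the origin (TCP) lies on the front face of the gripper's body, between the roots of the fingers; the fingertips stand 73 mm ahead of it and the grasp point (between the pads) lies ahead of it (r.grip_depth is the z of the grasp point in the tool frame, in m); z points along the fingers, y is the line along which they close (so a half turn about z gives the same grasp; the last joint's range is limited). The gripper opens to 85 mm and grips with 20 to 120 N. Pads are 22 mm wide; open, the fingers measure 114 mm over their backs; the gripper's body (76 mm by 85 mm) begins 54 mm behind the grasp point. The pads swing forward as they close: fully open they stand 13 mm farther back than shut.
Start: joints at [-1.399, 0.536, -0.004, 1.538, 0.003, 1.067, -0.071], TCP at [0.153, 0.632, 0.304] pointing down, gripper open.
Joint ranges: [-2.7, 2.7], [-0.37, 2.16], [-1.27, 1.26], [0.24, 2.4], [-1.31, 4.45], [0.19, 1.91], [-2.76, 2.76]. Speed limits (rad/s): [2.39, 2.39, 3.14, 3.14, 3.14, 3.14, 3.14].

## Interface

Orientations are given as a 3x3 rotation matrix whose columns are the frame's x, y, z axes.
In Python, from workcell import r, eyes gives the robot as it stands.
- The arm moves only by the shell command python3 -m pendant 'ROWS' [FORCE]. ROWS is one flat JSON list of numbers that holds 1 to 10 rows one after another, with no inner brackets; each row has 7 numbers: the opening from 0.0 (shut) to 1.0 (fully open), then dx, dy, dz in shares of the most that a row can go, 1 being 62.5 mm, then a rotation vector rx, ry, rz in fractions of the full range, 1 being pi/2 rad; each row shifts and turns the commanded pose from where the row before left it, along the tool's axes as they then stand; what a row does not reach is not made up. A row lasts 1/8 s, in which the tool goes at most 0.0625 m and 0.188 rad, less where a joint would pass 70% of its speed; a pose out of reach is approached as far as the arm can. The fingers move at their own pace and stop on an object; FORCE is the grip in N (left out, the last holds). Time passes only in rows, so rows that do not move let the fingers close. It prints the time, the measured TCP pose, the force, the opening and the grip force at its end. No shift or turn number may pass 1 either way. Input that does not fit is refused with a message, and nothing moves.
- r.sense(): the state, without advancing time (a new reading comes with each control period).
- eyes.camera(name): name is "scene" or "top"; returns a dict with "color" (480x640x3 uint8, blue, green, red), "depth" (480x640 float32, m along the optical axis (not along the pixel's ray), 0 where there is no reading), "fovy" (degrees; the focal length in pixels is half the picture's height over the tangent of half this angle, whatever the lens; pixels are square), "cx", "cy" (the principal point, pixels), "eye" and "rotation" of the camera in the world. Camera axes: x right, y down, z forward; pixel columns grow to the right and rows downward; lengths in m; the calibration is good to about 2 mm. A picture is of the moment at which its call begins.
- r.job_done(): hands the job in; it is judged then, once.
The state is a dict: "clock": time; "joint_positions": joint angles; "dq": joint speeds; "tau": joint torques, N m; "tcp_pos": TCP position; "ee_rot": TCP orientation; "contact_force": force on the tool from outside, world axes, zero at the start; "wrist_torque": the same for the moment, N m; "finger_gap": opening from 0.0 (shut) to 1.0 (fully open); "gripper_force": force on a finger pad.
Only numpy, scipy, OpenCV 4.12 (cv2) and the standard library are available. Lean on these libraries where they do the work, as an engineer would, in place of code of your own. Each camera call takes 0.05 s, during which the arm holds its last target. There are 200 camera calls.

## Working session

There is one attempt and no reset: what is moved stays moved. The work goes in short steps, Python scripts to look and compute and a shell command to move; the robot and the scene stay as the last step left them, time stands still between calls to the robot, and variables do not carry over. Pictures are saved under pics/ and viewed, at most 10 in all, crops included, and the job is handed in when it is done.

```bash
mkdir -p pics; ls; python3 - <<'E'
from workcell import r,eyes
import cv2,numpy as np
for n in ("scene","top"):
    c=eyes.camera(n); cv2.imwrite(f"pics/{n}0.png",c["color"]); np.savez(f"/tmp/{n}0.npz",**c)
    print(n,c["fovy"],c["cx"],c["cy"],c["eye"],c["rotation"])
s=r.sense(); print(s["clock"],s["tcp_pos"],s["ee_rot"],s["finger_gap"],r.grip_depth)
E
```

```text
pics
scene 45.24923375223787 328.70471305844364 250.61872567003877 [-0.05128727 -0.89351852  0.82926135] [[ 0.66569984 -0.50079155  0.55321926]
 [-0.7461197  -0.43456262  0.504441  ]
 [-0.01221138 -0.74857408 -0.66293871]]
top 48.392916648461856 318.26368733178833 241.27612755891707 [ 0.46601274 -0.32558694  0.92406201] [[ 0.00356136 -0.99181786  0.12761134]
 [-0.99992753 -0.00206447  0.01186046]
 [-0.01149997 -0.12764433 -0.99175333]]
0.1 [0.15301055 0.63126592 0.30309115] [[-9.71876781e-01  2.35489824e-01 -2.55581407e-04]
 [ 2.35489933e-01  9.71875536e-01 -1.56018193e-03]
 [-1.19013652e-04 -1.57649144e-03 -9.99998750e-01]] 0.9961669247195525 0.0539
```

View pics/top0.png

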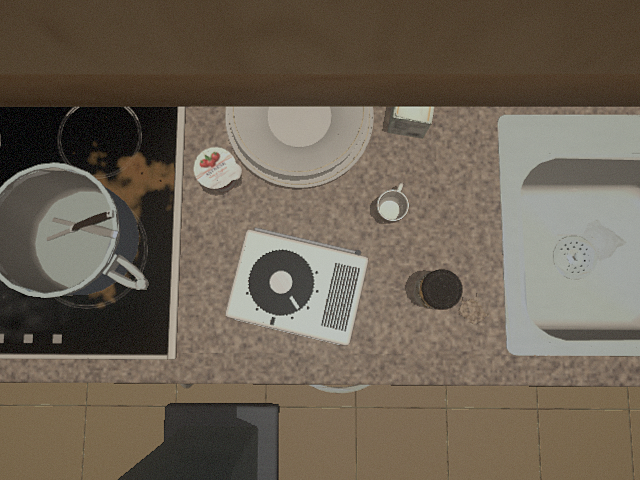

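View pics/scene0.png

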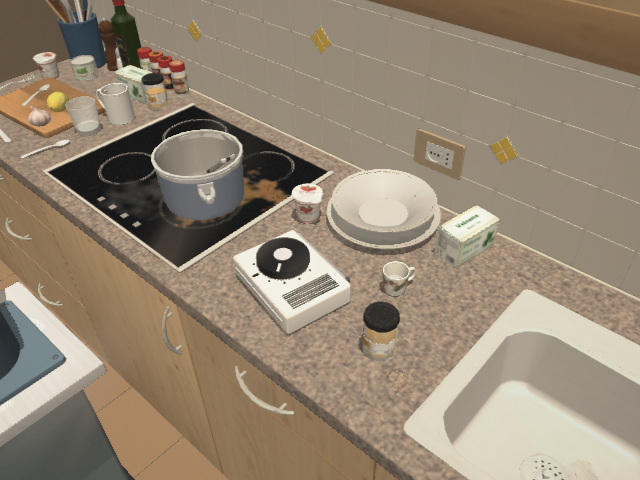

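The top view shows the dial centre near (281,282), the white line from about (290,297) to (298,308), and the bar at (272,321). The sugar tub is near (217,170), the cup (392,205) and the honey jar (441,288). Next I'll measure them precisely.

```bash
cat > h.py <<'E'
import numpy as np,cv2
def ray(c,u,v,z):
    f=240/np.tan(np.radians(float(c["fovy"]))/2)
    d=c["rotation"]@np.array([(u-c["cx"])/f,(v-c["cy"])/f,1]); return c["eye"]+d*(z-c["eye"][2])/d[2]
def blobs(m,amin=5):
    n,l,s,ce=cv2.connectedComponentsWithStats(m.astype(np.uint8)); return [(s[i],ce[i]) for i in range(1,n) if s[i][4]>=amin]
def dial(c):
    g=cv2.cvtColor(c["color"],cv2.COLOR_BGR2GRAY); roi=np.zeros_like(g); roi[225:350,222:372]=1
    big=max(blobs((g<90)&(roi>0)),key=lambda b:b[0][4]); x,y,w,h,_=big[0]
    bc=ray(c,x+w/2-.5,y+h/2-.5,.071)
    disc=cv2.circle(np.zeros_like(g),(int(x+w/2),int(y+h/2)),int(w/2)-3,1,-1)
    wh=[b for b in blobs((g>120)&(disc>0))]
    bl=[(b[0][4],b[1].round(1).tolist()) for b in blobs((g<110)&(roi>0),3)]
    return bc,big,[(b[0][4],b[1].round(1).tolist(),ray(c,*b[1],.071).round(4).tolist()) for b in wh],bl
E
python3 - <<'E'
from h import *
c=dict(np.load("/tmp/top0.npz"))
bc,big,wh,bl=dial(c)
print(bc,big[0],wh);print(bl)
print("bar",ray(c,272.5,321,.049))
for n,p,z in(("sugar",(217,168),.065),("cup",(393,206),.048),("honey",(441,288),.088),("pan handle",(140,284),.1)):print(n,ray(c,*p,z).round(3))
g=c["color"][220:350,220:375];cv2.imwrite("pics/crop0.png",cv2.resize(g,None,fx=5,fy=4.6154))
d=c["depth"];print(d[282,281],d[300,330], d[5:100:30,281])
E
```

```text
[ 0.51011839 -0.25534056  0.071     ] [ 248  250   66   65 2808] [(np.int32(409), [280.6, 281.7], [0.5105, -0.2554, 0.071]), (np.int32(49), [293.7, 301.7], [0.4789, -0.2767, 0.071])]
[(np.int32(10), [336.6, 226.7]), (np.int32(4), [222.5, 227.2]), (np.int32(5), [253.6, 228.2]), (np.int32(19), [274.3, 228.9]), (np.int32(6), [295.0, 227.5]), (np.int32(3), [312.3, 227.7]), (np.int32(4), [350.8, 228.0]), (np.int32(13), [223.5, 231.2]), (np.int32(4), [246.5, 229.0]), (np.int32(9), [292.0, 234.6]), (np.int32(33), [362.8, 235.0]), (np.int32(11), [369.5, 234.4]), (np.int32(4), [224.0, 235.8]), (np.int32(3), [309.3, 234.3]), (np.int32(22), [317.0, 237.9]), (np.int32(6), [334.3, 236.8]), (np.int32(15), [341.4, 240.5]), (np.int32(11), [329.5, 241.9]), (np.int32(7), [223.0, 243.4]), (np.int32(13), [337.2, 244.0]), (np.int32(9), [227.6, 247.2]), (np.int32(62), [230.8, 253.0]), (np.int32(4), [345.5, 247.5]), (np.int32(42), [356.3, 251.0]), (np.int32(2862), [280.4, 281.7]), (np.int32(4), [239.0, 253.5]), (np.int32(13), [230.2, 262.4]), (np.int32(78), [328.5, 293.6]), (np.int32(79), [331.4, 293.9]), 
[... 1283 characters left out ...]
7.6]), (np.int32(5), [230.2, 337.4]), (np.int32(21), [259.4, 339.0]), (np.int32(7), [266.6, 338.3]), (np.int32(7), [276.0, 337.1]), (np.int32(3), [300.0, 336.0]), (np.int32(7), [351.0, 338.4]), (np.int32(24), [369.1, 339.5]), (np.int32(3), [321.7, 341.3]), (np.int32(9), [223.0, 343.9]), (np.int32(4), [232.5, 343.5]), (np.int32(39), [245.0, 345.8]), (np.int32(10), [360.9, 344.2]), (np.int32(6), [294.3, 344.7]), (np.int32(22), [339.5, 346.2]), (np.int32(6), [369.8, 346.5])]
bar [ 0.44804332 -0.24133398  0.049     ]
sugar [ 0.698 -0.147  0.065]
cup [ 0.638 -0.439  0.048]
honey [ 0.501 -0.507  0.088]
pan handle [ 0.505 -0.04   0.1  ]
0.85213566 0.8699137 [0.2537338 0.2816447 0.3131591 0.3674906]
```

View pics/crop0.png

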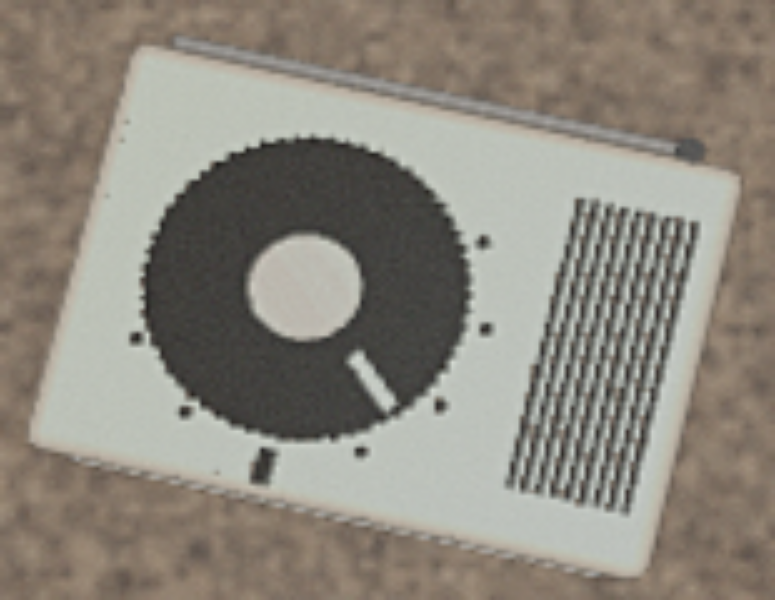

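```bash
python3 - <<'E'
from h import *
c=dict(np.load("/tmp/top0.npz"))
C=ray(c,280.6,281.7,.071)
for p in((316.2,272),(316.5,290.5),(307.5,307.5),(291.5,317.5),(272.1,320.9),(256.5,308.5),(246.5,292.5)):
    q=ray(c,*p,.049)-C; print(p,np.hypot(q[0],q[1]).round(4),np.degrees(np.arctan2(-q[1],-q[0])).round(1))
q=ray(c,293.7,301.7,.071)-C;print(np.degrees(np.arctan2(-q[1],-q[0])))
E
```

```text
(316.2, 272) 0.059 107.0
(316.5, 290.5) 0.0585 77.1
(307.5, 307.5) 0.0588 46.3
(291.5, 317.5) 0.0592 16.3
(272.1, 320.9) 0.0641 -13.4
(256.5, 308.5) 0.0587 -43.6
(246.5, 292.5) 0.0597 -73.8
33.839359916486046
```

The dial centre is at (0.5105, -0.2554), with its top at z = 0.071. The dots sit every 30° round it. The pointer is about 47° anticlockwise of the bar. I'll retract radially and swing round in front of the pan.

Units first: shifts go in shares of 62.5 mm and turns go in shares of pi/2 rad. So -0.0565 m is -0.904, -0.0525 m is -0.84, 0.129 rad / 1.5708 = 0.0821.

```bash
python3 -m pendant '[0.75,0,-0.84,0,0,0,0,0.75,0,-0.84,0,0,0,0,0.75,0,-0.84,0,0,0,0,0.75,0,-0.84,0,0,0,0,0.75,-0.904,-0.0592,0,0,0,0.0821,0.75,-0.904,-0.0592,0,0,0,0.0821,0.75,-0.904,-0.0592,0,0,0,0.0821,0.75,-0.904,-0.0592,0,0,0,0.0821,0.75,-0.904,-0.0592,0,0,0,0.0821]' 20
python3 -m pendant '[0.75,-0.904,-0.0592,0,0,0,0.0821,0.75,-0.904,-0.0592,0,0,0,0.0821,0.75,-0.904,-0.0592,0,0,0,0.0821,0.75,-0.904,-0.0592,0,0,0,0.0821,0.75,-0.904,-0.0592,0,0,0,0.0821,0.75,-0.904,-0.0592,0,0,0,0.0821,0.75,-0.904,-0.0592,0,0,0,0.0821,0.75,-0.904,-0.0592,0,0,0,0.0821,0.75,-0.904,-0.0592,0,0,0,0.0821,0.75,0,0,0,0,0,0]'
cat >> h.py <<'E'
def goto(s,t):
    return (s["ee_rot"].T@(np.array(t)-s["tcp_pos"])).round(4)
E
python3 - <<'E'
from h import *
from workcell import r
s=r.sense();print(goto(s,[.5105,-.2554,.18]),s["joint_positions"],s["ee_rot"].round(3),s["contact_force"])
E
```

```text
clock: 1.23
tcp_pos: [0.3407, 0.2782, 0.3039]
ee_rot: [[-0.632, 0.775, 0.0], [0.775, 0.632, 0.0], [-0.0, 0.0, -1.0]]
contact_force: [1.3, 0.6, 0.6]
finger_gap: 0.749
gripper_force: 0.0
clock: 2.48
tcp_pos: [0.3885, -0.2031, 0.304]
ee_rot: [[0.463, 0.886, -0.0], [0.886, -0.463, -0.001], [-0.001, 0.0, -1.0]]
contact_force: [0.5, 0.2, -0.1]
finger_gap: 0.751
gripper_force: 0.0
[0.0103 0.1323 0.124 ] [-0.32019123  0.21184125  0.80227824  2.10390214 -0.19312319  0.8983253
  0.11029769] [[ 0.463  0.886 -0.   ]
 [ 0.886 -0.463 -0.001]
 [-0.001  0.    -1.   ]] [ 0.54956116  0.15172204 -0.05194943]
```

In the tool's units: 0.05 m is 0.8, 0.0443 m is 0.7088.

```bash
python3 -m pendant '[0.75,0.056,0.704,0,0,0,0,0.75,0.056,0.704,0,0,0,0,0.75,0.0528,0.7088,0,0,0,0,0.75,0,0,0.8,0,0,0,0.75,0,0,0.8,0,0,0,0.75,0,0,0.384,0,0,0,0.75,0,0,0,0,0,0]'
python3 - <<'E'
from h import *
from workcell import r,eyes
s=r.sense();print(goto(s,[.5105,-.2554,.15]),s["joint_positions"].round(2),s["contact_force"])
c=eyes.camera("scene");cv2.imwrite("pics/s1.png",cv2.resize(c["color"][150:350,180:400],None,fx=3,fy=3))
E
```

```text
clock: 3.35
tcp_pos: [0.5124, -0.2489, 0.1779]
ee_rot: [[0.454, 0.891, -0.004], [0.891, -0.454, 0.002], [0.0, -0.005, -1.0]]
contact_force: [0.6, 0.1, 0.3]
finger_gap: 0.751
gripper_force: 0.0
[-0.0067  0.0014  0.0279] [-0.07  0.65  0.61  1.87 -0.52  0.79  0.35] [0.57602826 0.0815077  0.33073405]
```

View pics/s1.png

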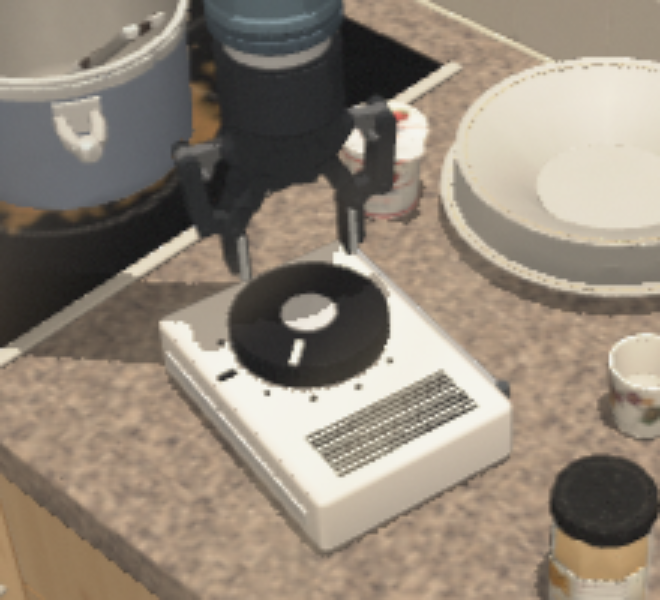

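The open fingers are centred above the dial and clear of everything. I'll correct the offset and come down gently.

In the tool's units: 0.014 m is 0.224, 0.012 m is 0.192.

```bash
python3 -m pendant '[0.75,-0.096,0.0224,0.224,0,0,0,0.75,0,0,0.192,0,0,0,0.75,0,0,0,0,0,0,0.75,0,0,0,0,0,0]'
python3 - <<'E'
from h import *
from workcell import r,eyes
s=r.sense();print(goto(s,[.5105,-.2554,.144]),s["contact_force"],s["wrist_torque"])
E
```

```text
clock: 3.9
tcp_pos: [0.5118, -0.2567, 0.1541]
ee_rot: [[0.456, 0.89, 0.0], [0.89, -0.456, -0.0], [0.0, 0.0, -1.0]]
contact_force: [0.3, -0.4, 0.3]
finger_gap: 0.75
gripper_force: 0.0
[ 0.0006 -0.0017  0.0101] [ 0.33783778 -0.40453278  0.25675518] [-0.00010019 -0.01859786  0.00302552]
```

In the tool's units: 0.006 m is 0.096, -0.0017 m is -0.0272.

```bash
python3 -m pendant '[0.75,0.0096,-0.0272,0.096,0,0,0,0.75,0,0,0,0,0,0]' ; for i in 1; do python3 -m pendant '[0.75,0,0,0.048,0,0,0,0.75,0,0,0,0,0,0]'; done; python3 -m pendant '[0.75,0,0,0.032,0,0,0,0.75,0,0,0,0,0,0]'
```

```text
clock: 4.15
tcp_pos: [0.5101, -0.255, 0.1475]
ee_rot: [[0.455, 0.89, -0.001], [0.89, -0.455, 0.001], [0.0, -0.001, -1.0]]
contact_force: [-0.6, 0.2, 0.6]
finger_gap: 0.752
gripper_force: 0.0
clock: 4.4
tcp_pos: [0.5103, -0.2553, 0.1447]
ee_rot: [[0.456, 0.89, -0.0], [0.89, -0.456, 0.0], [-0.0, -0.0, -1.0]]
contact_force: [0.4, -0.2, 0.6]
finger_gap: 0.749
gripper_force: 0.0
clock: 4.65
tcp_pos: [0.5103, -0.2554, 0.1428]
ee_rot: [[0.456, 0.89, -0.0], [0.89, -0.456, 0.0], [-0.0, -0.0, -1.0]]
contact_force: [0.1, -1.2, -0.5]
finger_gap: 0.751
gripper_force: 0.0
```

In the tool's units: 0.002 m is 0.032.

```bash
python3 -m pendant '[0.75,0,0,0.032,0,0,0,0.75,0,0,0,0,0,0]' | sed -n '2p;4p'; python3 -m pendant '[0.75,0,0,0.024,0,0,0,0.75,0,0,0,0,0,0]'| sed -n '2p;4p'
```

```text
tcp_pos: [0.5103, -0.2553, 0.1408]
contact_force: [-1.1, 0.2, -0.0]
tcp_pos: [0.5104, -0.2553, 0.1393]
contact_force: [-0.4, 0.6, -0.0]
```

In the tool's units: 0.001 m is 0.016.

```bash
python3 -m pendant '[0.75,0,0,0.016,0,0,0,0.75,0,0,0,0,0,0]' | sed -n '2p;4p'
```

```text
tcp_pos: [0.5103, -0.2553, 0.1383]
contact_force: [-0.4, 0.5, -0.1]
```

In the tool's units: 0.0015 m is 0.024.

```bash
python3 -m pendant '[0.75,0,0,0.024,0,0,0,0.75,0,0,0,0,0,0]' | sed -n '2p;4p'
```

```text
tcp_pos: [0.5105, -0.2555, 0.1374]
contact_force: [-1.5, 1.5, 5.3]
```

In the tool's units: 0.001 m is 0.016.

```bash
python3 -m pendant '[0.75,0,0,0.016,0,0,0,0.75,0,0,0,0,0,0]' | sed -n '2p;4p'
```

```text
tcp_pos: [0.5105, -0.2555, 0.1373]
contact_force: [-4.7, 1.6, 16.2]
```

Contact is about 16 N. I'll ease off a little and start turning clockwise (+rz).

In the tool's units: -0.0003 m is -0.0048, 0.05 rad / 1.5708 = 0.0318.

```bash
python3 -m pendant '[0.75,0,0,-0.0048,0,0,0,0.75,0,0,0,0,0,0.0318,0.75,0,0,0,0,0,0.0318,0.75,0,0,0,0,0,0.0318,0.75,0,0,0,0,0,0.0318,0.75,0,0,0,0,0,0]'
python3 - <<'E'
from h import *
from workcell import r,eyes
print(r.sense()["wrist_torque"])
c=eyes.camera("scene");d=eyes.camera("top")
a=cv2.resize(c["color"][220:300,230:330],(400,320));b=cv2.resize(d["color"][240:340,230:330],(400,320))
cv2.imwrite("pics/s2.png",np.hstack([a,b]))
E
```

```text
clock: 6.65
tcp_pos: [0.5107, -0.2552, 0.1373]
ee_rot: [[0.624, 0.782, 0.001], [0.782, -0.624, 0.001], [0.001, -0.0, -1.0]]
contact_force: [-2.8, 3.5, 12.8]
finger_gap: 0.751
gripper_force: 6.5
[ 0.6441356   0.63337247 -0.08030471]
```

View pics/s2.png

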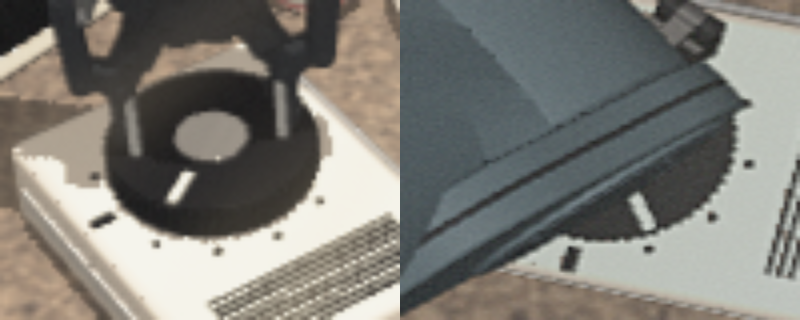

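The dial turns with the fingers. In the scene view the pointer's centre is near pixel (275,267), and its end is close to the first dot. I'll measure it and keep going.

In the tool's units: 0.07 rad / 1.5708 = 0.0446.

```bash
cat >> h.py <<'E'
def ptr(c,u0,u1,v0,v1):
    g=cv2.cvtColor(c["color"],cv2.COLOR_BGR2GRAY); m=np.zeros_like(g); m[v0:v1,u0:u1]=1
    out=[]
    for b in blobs((g>120)&(m>0),8):
        q=ray(c,*b[1],.071)-[.5105,-.2554,.071]; out.append((int(b[0][4]),b[1].round(1).tolist(),float(np.hypot(q[0],q[1]).round(4)),float(np.degrees(np.arctan2(-q[1],-q[0])).round(1)+13.4)))
    return out
E
python3 -m pendant '[0.75,0,0,0,0,0,0.0446,0.75,0,0,0,0,0,0.0446,0.75,0,0,0,0,0,0.0446,0.75,0,0,0,0,0,0.0446,0.75,0,0,0,0,0,0]'
python3 - <<'E'
from h import *
from workcell import r,eyes
c=eyes.camera("scene"); print(ptr(c,258,300,240,272))
c=eyes.camera("top"); print(ptr(c,255,312,283,311))
E
```

```text
clock: 7.38
tcp_pos: [0.511, -0.2549, 0.1373]
ee_rot: [[0.815, 0.579, 0.001], [0.579, -0.815, 0.001], [0.002, -0.0, -1.0]]
contact_force: [-2.2, 4.3, 13.7]
finger_gap: 0.746
gripper_force: 6.6
[(22, [261.2, 248.1], 0.0474, -62.00000000000001), (28, [298.2, 249.8], 0.0356, 170.9), (167, [282.2, 253.5], 0.0049, -135.29999999999998), (29, [269.6, 264.7], 0.0348, 16.7)]
[(94, [307.1, 305.3], 0.0566, 62.4), (8, [277.5, 299.6], 0.0287, 4.4), (27, [283.0, 306.7], 0.0398, 19.8)]
```

The pointer is 19.8° short of the bar, with no slip, so 0.345 rad remains.

In the tool's units: 0.07 rad / 1.5708 = 0.0446.

```bash

python3 -m pendant '[0.75,0,0,0,0,0,0.0446,0.75,0,0,0,0,0,0.0446,0.75,0,0,0,0,0,0.0446,0.75,0,0,0,0,0,0.0446,0.75,0,0,0,0,0,0.0414,0.75,0,0,0,0,0,0]'
python3 - <<'E'
from h import *
from workcell import r,eyes
c=eyes.camera("scene"); print(ptr(c,252,300,240,272))
c=eyes.camera("top"); print(ptr(c,255,300,289,313))
E
```

```text
clock: 8.22
tcp_pos: [0.5115, -0.2546, 0.1373]
ee_rot: [[0.963, 0.27, 0.002], [0.27, -0.963, 0.002], [0.002, -0.001, -1.0]]
contact_force: [0.4, 4.5, 12.2]
finger_gap: 0.749
gripper_force: 6.4
[(174, [254.7, 255.4], 0.0532, -34.9), (10, [262.2, 244.5], 0.0525, -73.39999999999999), (166, [282.2, 253.5], 0.005, -134.29999999999998), (16, [294.8, 255.2], 0.026, 143.8), (31, [265.2, 261.3], 0.0354, -5.4)]
[(15, [273.6, 310.3], 0.0465, 0.40000000000000036), (10, [297.6, 311.3], 0.0542, 44.0)]
```

The pointer is at the bar within a couple of degrees. Now I'll lift off slowly, then well clear.

In the tool's units: -0.05 m is -0.8, -0.03 m is -0.48.

```bash

python3 -m pendant '[0.75,0,0,-0.032,0,0,0,0.75,0,0,-0.08,0,0,0,0.75,0,0,-0.48,0,0,0,0.75,0,0,-0.8,0,0,0,0.75,0,0,-0.8,0,0,0,0.75,-0.8,0,0,0,0,0,0.75,-0.8,0,0,0,0,0,0.75,-0.8,0,0,0,0,0,0.75,0,0,0,0,0,0,0.75,0,0,0,0,0,0]'
python3 - <<'E'
from h import *
from workcell import r,eyes
c=eyes.camera("scene"); print(ptr(c,258,300,240,272)); d=eyes.camera("top"); print(dial(d)[0:3]); print(ptr(d,255,300,289,313))
cv2.imwrite("pics/s3.png",np.hstack([cv2.resize(c["color"][200:340,220:360],(400,400)),cv2.resize(d["color"][220:360,220:360],(400,400))]))
E
```

```text
clock: 9.57
tcp_pos: [0.3665, -0.2957, 0.2734]
ee_rot: [[0.963, 0.27, 0.001], [0.27, -0.963, 0.0], [0.001, 0.0, -1.0]]
contact_force: [-0.2, 0.4, 0.6]
finger_gap: 0.749
gripper_force: 0.0
[(55, [261.4, 242.7], 0.0578, -76.39999999999999), (188, [282.2, 253.5], 0.0051, -134.4), (31, [265.2, 261.3], 0.0354, -5.4)]
(array([ 0.51011839, -0.25534056,  0.071     ]), (array([ 248,  250,   66,   65, 2808], dtype=int32), array([280.79950142, 281.68055556])), [(np.int32(415), [280.5, 281.8], [0.5105, -0.2554, 0.071]), (np.int32(46), [274.8, 304.9], [0.4737, -0.2467, 0.071])])
[(61, [280.4, 290.4], 0.0138, 13.200000000000001), (52, [274.6, 305.7], 0.039, 0.09999999999999964), (56, [258.8, 309.3], 0.0554, -24.5), (10, [297.6, 311.3], 0.0542, 44.0)]
```

View pics/s3.png

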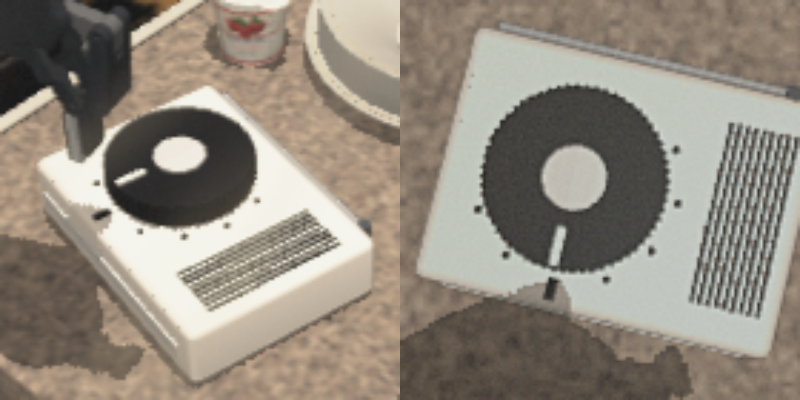

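The pointer lines up with the bar to about 0.1°. The radio hasn't moved and the hand is clear, so I'm handing the job in.

```bash
python3 -c "
from workcell import r
print(r.job_done())"
```

```text
the job is handed in; nothing more can be done
None
```

The dial's white pointer sits at the black bar to within about 0.1° in the final pictures, with the radio where it stood, nothing else touched and the hand clear; I handed the job in at about 10 s of the 48 s allowed, but no verdict came back.

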